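# Clamp a batten with the coarse ring of a hold-down

### The arm

A 6-joint arm with a two-finger parallel gripper is mounted at the origin on the work surface. World frame = base frame: x ahead of the robot, y to its left, z up, the work surface at z = 0. Lengths are in m, angles in rad, forces in N, time in s.
With the tool pointing down it reaches from about 0.25 to 0.775 m from the base axis. Payload 4 kg.
Tool frame: the origin (TCP) lies at the centre of the arm's flange, where the gripper is bolted on; the fingertips stand 199 mm ahead of it and the grasp point (between the pads) lies 180 mm ahead of it (robot.tcp_to_tips is the z of the fingertips in the tool frame, in m); z points along the fingers, y is the line along which they close (so a half turn about z gives the same grasp; the last joint's range is limited). The gripper opens to 94 mm and grips with 3 to 60 N. Pads are 16 mm wide; open, the fingers measure 119 mm over their backs; the gripper's body (75 mm by 177 mm) begins 78 mm behind the grasp point.
Start: joints at [1.146, 0.087, 1.371, -0, 1.684, -0.103], TCP at [0.174, 0.522, 0.405] pointing down, gripper open.
Joint ranges: [-3.1, 3.1], [-0.76, 2.03], [0.27, 2.55], [-1.08, 4.22], [0.17, 2.65], [-2.57, 2.57]. Speed limits (rad/s): [2.79, 2.79, 3.14, 3.14, 3.14, 3.14].

### API

Orientations are given as [roll, pitch, yaw] about the fixed x, y, z axes, in that order (R = Rz(yaw) Ry(pitch) Rx(roll)).
In Python, from bench import robot gives the robot as it stands.
- The arm moves only by the tool play_rows, never from a script. Its arguments are lists of equal length, an entry for each row: "translation": the shift along the tool's x, y, z scaled (see below), a list of three; "twist": the turn, a rotation vector about the tool's x, y, z scaled (see below), a list of three; "gripper": the opening, from -1 (shut) to 1 (fully open). A call has 1 to 8 rows; each row shifts and turns the commanded pose from where the row before left it, along the tool's axes as they then stand; what a row does not reach is not made up. The controller multiplies each number of a shift by 0.04 m and each number of a turn by 0.1 rad. A row lasts 1/10 s, in which the tool goes at most 50 mm and 8.59 degrees, less where a joint would pass 70% of its speed; a pose out of reach is approached as far as the arm can. A call with a number of a shift or a turn outside -1 to 1 is refused whole. A call with a gripper value outside its range is refused whole. The fingers move at their own pace and stop on an object; the grip force is fixed at half the most. Time passes only in rows, so rows that do not move let the fingers close. It gives the time, the measured TCP pose, the force, the opening and the grip force at its end, in the units of the state.
- robot.get_obs(): the state, without advancing time (a new reading comes with each control period).
- robot.snapshot(name): name is "scene" or "top" or "wrist"; returns the picture (384x512x3 uint8, red, green, blue); there is no depth.
- robot.camera_model(name): a dict with "camera_matrix" (3x3 intrinsics, pixels), "rvec" (rotation vector, rad) and "tvec" (3), from world to camera coordinates, as OpenCV has them. Camera axes: x right, y down, z forward; pixel columns grow to the right and rows downward; lengths in m; the calibration is good to about 2 mm. A picture is of the moment at which its call begins: read the wrist's pose just before it. camera_model takes no time and is no camera call; for the wrist camera it gives the pose at the moment of the call.
- robot.close_job(): hands the job in; it is judged then, once.
Trained networks look in the newest picture that a camera, given by its name, has taken for a name from the list of things; names that differ only in an ending like _2 or _b are one class to them, and where a whole thing is asked for, a point or a joint stands for the part that bears it (a point fixed in the world has none). Each returns a list of dicts, best first, with "score" (0 to 1); they miss things now and then, are a little off and sometimes report something else, mostly with a low value. They report only what shows in the picture. A call takes as long as a camera call.
- robot.recognise(name, camera): "centre" ([x, y, z] in m, in world coordinates, good to about 4 mm: the middle of the surface that is visible of it).
- robot.spot_point(name, camera): "centre" ([x, y, z] in m, in world coordinates, good to about 4 mm: a listed point, or the origin of a listed thing).
The state is a dict: "time": time; "joint_positions": joint angles; "qvel": joint speeds; "joint_torque": joint torques, N m; "tool_pos": TCP position; "ee_rot": TCP orientation; "wrist_force": force on the tool from outside, world axes, zero at the start; "wrist_torque": the same for the moment, N m; "width": finger opening in m; "finger_force": force on a finger pad.
Only numpy, scipy, OpenCV 4.12 (cv2) and the standard library are available. Lean on these libraries where they do the work, as an engineer would, in place of code of your own. Each camera call takes 0.05 s, during which the arm holds its last target. There are 200 camera calls.

### The job

Slide the pale wooden batten along its channel, under the green hold-down, until its end meets the red end stop. Then turn only the large black outer ring clockwise until the rubber pad presses the batten down with about 12 N (never more than 22 N), let go, and leave it clamped. The small aluminium fine knob on top of the ring is already set: do not turn it, and do not disturb the other things on the bench.

Things in the scene. Friction and masses are not known exactly. Their poses are not given: they have to be found in the camera images.
- board: Fixed plywood base board, 260 (x) x 420 (y, -240 to +180) x 18 mm thick. Origin: on the bench surface, straight below the axis of ring, knob and pad. The batten slides home along its +y. Two wooden rails on top along y (8 mm high, 16 wide, 34 mm apart, y=-240 to +60) form the channel, centred on x=0.
- stop_face (a point): Centre of the face of the red end stop (60 x 18 mm, 22 mm high) that the batten's end meets: on the board at x=0, y=+60 mm, 11 mm above the board's top face.
- press: Green hold-down fixed on the board; origin on the board's top face (18 mm above bench), on the ring's axis; axes as the board's. Column 45 x 70 mm at x=-78 carries a head 70 mm wide (y), x=-100 to +34, 77 to 117 mm above origin. Below the head, on the axis, hangs a round rubber pad, 26 mm across, on a spindle; only the pad touches the batten.
- ring_center (a point): Point on the vertical axis at half height of the large black outer ring: 56 mm in diameter, 28 mm high, with an orange mark; its underside is 4 mm above the flat top of the head. Grip it across its diameter from above, fingers straddling the inner knob.
- outer_ring (a joint): Angle (rad, 0 to 2.4) of the outer ring, growing clockwise from above; 1 rad lowers the pad 12 mm. Starts at 0.03 to 0.15. Friction about 0.3 N m, stays where left; each newton of pad force adds 0.012 N m to the moment of free turning. Sprung pad: after touch its force grows about 70 N per rad. The pad's height trim is hidden: it touches anywhere from 0.4 to 1.1 rad: feel for it.
- inner_mark (a point): Red pointer on top of the small aluminium inner fine knob, 15 mm from the axis. The knob (33 mm in diameter, 22 mm high) stands on the outer ring's top face, 14 to 36 mm above ring_center, and turns independently of the ring; its setting differs from start to start and must stay as found.
- batten: Loose pale wooden batten 30 (x) x 260 (y) x 34 mm high, 110 to 230 g, lying in the channel with 2 mm play on each side. Origin: centre of its underside; long axis y, its +y end goes to the stop. Starts 50 to 90 mm short of the stop.
- batten_end (a point): Centre of the batten's +y end face, 17 mm above its underside; touches the stop when home.
- sanding_block: Bystander: cork block 35 x 70 x 28 mm lying on the board; origin under its centre.
- pencil: Bystander: red round pencil, 8 mm thick, 118 mm long, lying on the board.
- mallet: Bystander: wooden mallet on the bench, about 220 x 110 x 72 mm; origin under it.
- try_square: Bystander: try square with steel blade, about 180 x 110 x 22 mm, lying on the bench.
- glue: Bystander: yellow glue bottle, 56 mm diameter, 140 mm tall.
- wood_plane: Bystander: wooden plane, 200 x 60 mm, about 110 mm tall.
- screw_cup: Bystander: steel cup, 70 mm diameter, 60 mm tall.

How it is judged:
By the outcome, as a careful person would: the job done as asked, in the order asked, and still so for the second after the job is handed in, with the robot touching nothing.
It also fails if it takes over 69 s, if anything falls off the work surface, if the arm or the gripper's body presses on something with over 40 N, if the wrist force passes 120 N, or if a joint passes its speed limit or range.

## Working session

There is one attempt and no reset: what is moved stays moved. The work goes in short steps, Python scripts to look and compute and a tool call to move; the robot and the scene stay as the last step left them, time stands still between calls to the robot, and variables do not carry over. Pictures are saved under pics/ and viewed, at most 10 in all, crops included, and the job is handed in when it is done.

Besides the shell and the picture viewer there is one more tool, called after "Emit:" as name(argument=value, ...) on one line, values as JSON. play_rows: Moves the arm, as the interface text tells. Its arguments: {"type":"object","properties":{"translation":{"type":"array","items":{"type":"array","items":{"type":"number","minimum":-1,"maximum":1}}},"twist":{"type":"array","items":{"type":"array","items":{"type":"number","minimum":-1,"maximum":1}}},"gripper":{"type":"array","items":{"type":"number"}}},"required":["translation","twist","gripper"]}

```bash
mkdir -p pics; ls
cat > look.py <<'E'
import cv2
from bench import robot
E
python3 - <<'E'
from bench import robot
import cv2, numpy as np
o=robot.get_obs(); print({k:np.round(v,3) for k,v in o.items()})
a=robot.snapshot("scene"); b=robot.snapshot("top")
cv2.imwrite("pics/a.png",np.vstack([a,b])[:,:,::-1][:, :])
im=np.hstack([a,b]); cv2.imwrite("pics/a.png",cv2.resize(im,(800,300))[:,:,::-1])
cv2.imwrite("pics/top.png",cv2.resize(b,(800,600))[:,:,::-1])
cv2.imwrite("pics/scene.png",cv2.resize(a,(800,600))[:,:,::-1])
for n in ["board","press","stop_face","ring_center","inner_mark","batten","batten_end"]:
  for c in ["scene","top"]:
    r=robot.spot_point(n,c)
    print(n,c,[(np.round(d["centre"],4).tolist(),round(d["score"],2)) for d in r[:2]])
E
```

```text
pics
{'time': np.float64(0.0), 'joint_positions': array([ 1.146,  0.088,  1.372, -0.   ,  1.684, -0.103]), 'qvel': array([-0.   ,  0.002,  0.001,  0.002,  0.001, -0.002]), 'joint_torque': array([ 2.0000e-03, -3.4019e+01, -3.0242e+01,  7.2000e-02,  3.3000e-02,
       -0.0000e+00]), 'tool_pos': array([0.174, 0.522, 0.404]), 'ee_rot': array([-3.139, -0.   ,  2.82 ]), 'wrist_force': array([-0.343,  0.402, -0.397]), 'wrist_torque': array([-0.011,  0.001,  0.004]), 'finger_force': np.float64(0.0), 'width': np.float64(0.094)}
board scene [([0.5406, 0.1003, -0.0033], 0.79)]
board top [([0.3453, 0.4306, 0.0011], 0.67)]
press scene [([0.5369, 0.1012, 0.0153], 0.92), ([0.5371, 0.1634, 0.0253], 0.27)]
press top [([0.5408, 0.1013, 0.0182], 0.75)]
stop_face scene [([0.5338, 0.1614, 0.0255], 0.81)]
stop_face top [([0.535, 0.1612, 0.0317], 0.88)]
ring_center scene [([0.5421, 0.1018, 0.1496], 0.8)]
ring_center top [([0.5401, 0.1004, 0.1525], 0.9), ([0.5443, 0.0843, 0.0368], 0.44)]
inner_mark scene [([0.5298, 0.0902, 0.189], 0.64)]
inner_mark top [([0.5297, 0.0872, 0.1876], 0.44)]
batten scene [([0.5536, -0.0433, 0.0212], 0.67)]
batten top [([0.5532, -0.0452, 0.0211], 0.56)]
batten_end scene [([0.5416, 0.0835, 0.0377], 0.94)]
batten_end top [([0.5471, 0.0808, 0.0379], 0.86)]
```

View pics/top.png

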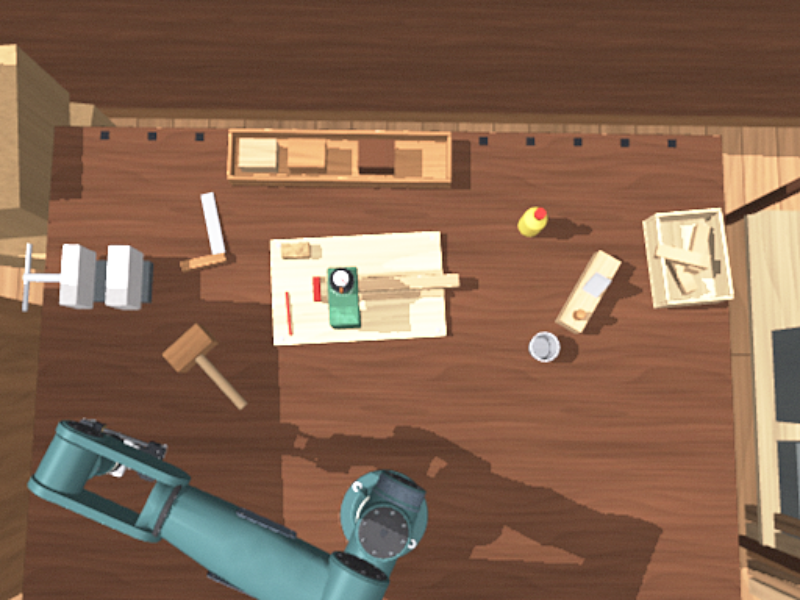

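View pics/scene.png

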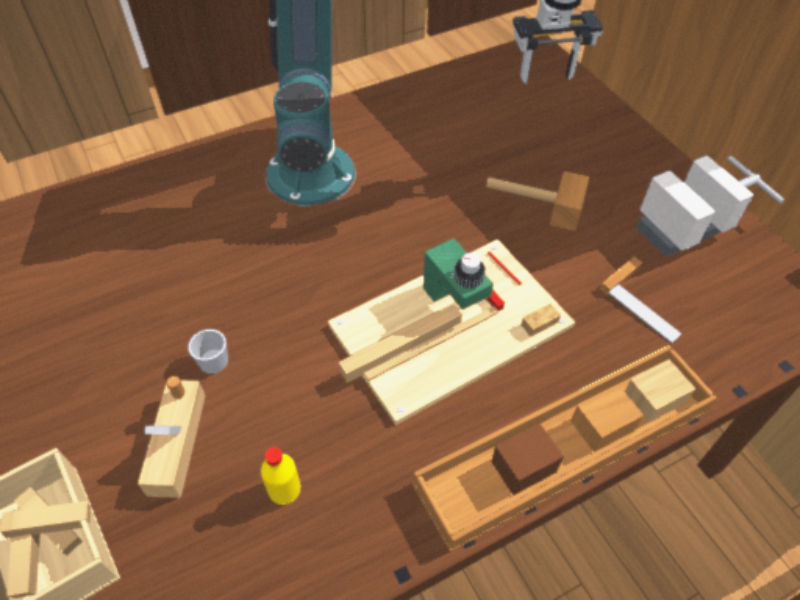

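The top view shows the board corners at about (272,240), (440,232), (446,333) and (274,345). The ring is at (341,280) and the stop at (317,289). The batten's free end is at about (459,281), overhanging the board's right edge. The robot-side column and all bystanders are clear of the path. Next I compute the yaw.

```bash
cat > h.py <<'E'
import cv2, numpy as np
from bench import robot
from scipy.spatial.transform import Rotation as R
def ray(cam,uv,z):
    m=robot.camera_model(cam); K=np.array(m["camera_matrix"]); Rm=R.from_rotvec(np.ravel(m["rvec"])).as_matrix(); t=np.ravel(m["tvec"])
    C=-Rm.T@t; d=(np.linalg.inv(K)@np.c_[np.atleast_2d(uv),np.ones(len(np.atleast_2d(uv)))].T).T@Rm
    return C+d*((z-C[2])/d[:,2])[:,None]
def proj(cam,P):
    m=robot.camera_model(cam); return cv2.projectPoints(np.float64(P).reshape(-1,1,3),np.float64(m["rvec"]),np.float64(m["tvec"]),np.float64(m["camera_matrix"]),None)[0][:,0]
def st():
    o=robot.get_obs(); print({k:np.round(o[k],3).tolist() for k in ["time","joint_positions","tool_pos","ee_rot","wrist_force","wrist_torque","width","finger_force"]}); return o
def delta(target,yaw):
    """target tcp pos world, yaw of tool -> shift in tool axes, twist"""
    o=robot.get_obs(); Rc=R.from_euler("xyz",o["ee_rot"]); Rt=R.from_euler("xyz",[np.pi,0,yaw])
    print("shift tool/0.04",np.round(Rc.inv().apply(np.array(target)-o["tool_pos"])/0.04,2),"rot/0.1",np.round((Rc.inv()*Rt).as_rotvec()/0.1,2))
E
python3 - <<'E'
from h import *
c=np.array([(272,240),(440,232),(446,333),(274,345)])*0.64
P=ray("top",c,0.018); print(P.round(4))
for a,b in [(1,0),(2,3)]: d=P[a-0 if 0 else b]-P[a]; print(np.hypot(*d[:2]),-np.arctan2(d[0],d[1]))
for a,b in [(0,3),(1,2)]: d=P[a]-P[b]; print(np.hypot(*d[:2]),np.arctan2(d[1],d[0]))
print(ray("top",np.array([(458,275),(459,288)])*.64,0.052))
m=robot.camera_model("wrist");o=robot.get_obs()
Rm=R.from_rotvec(np.ravel(m["rvec"])).as_matrix();C=-Rm.T@np.ravel(m["tvec"])
T=R.from_euler("xyz",o["ee_rot"]).as_matrix();print("cam in tool",T.T@(C-o["tool_pos"]),"axis",T.T@Rm[2],np.array(m["camera_matrix"]).round(0).tolist())
s=robot.snapshot("top")
cv2.imwrite("pics/crop.png",cv2.resize(s[130:240,160:310],(800,587),interpolation=cv2.INTER_CUBIC)[:,:,::-1])
E
```

```text
[[ 0.6601  0.2849  0.018 ]
 [ 0.6859 -0.1303  0.018 ]
 [ 0.4354 -0.1461  0.018 ]
 [ 0.401   0.2718  0.018 ]]
0.4160517772202236 0.06204115260089867
0.4193123795067933 0.08221550026859346
0.2594699882308892 0.050523805544365696
0.2509940688742877 0.06278592872226643
[[ 0.57360247 -0.17188227  0.052     ]
 [ 0.54196945 -0.17434087  0.052     ]]
cam in tool [ 0.07383669 -0.00012678  0.01937385] axis [-2.56976310e-01  5.09564470e-04  9.66417568e-01] [[298.0, 0.0, 255.0], [0.0, 298.0, 195.0], [0.0, 0.0, 1.0]]
```

View pics/crop.png

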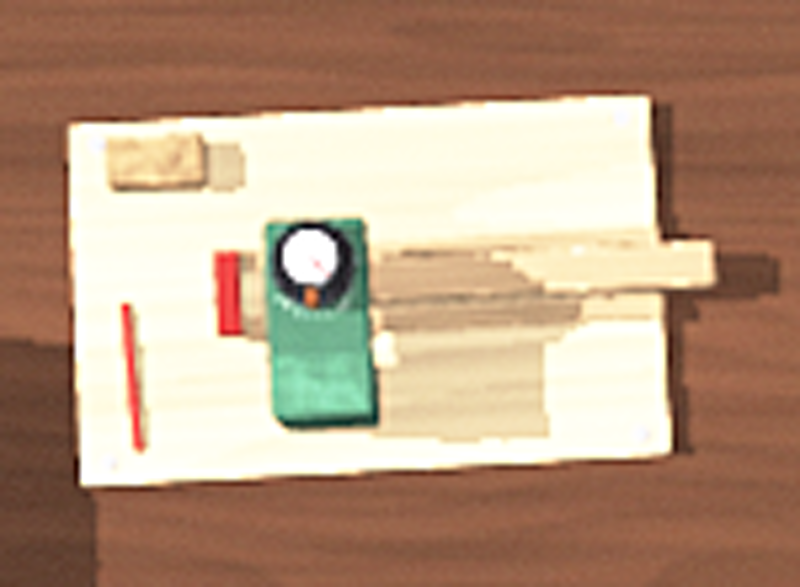

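The crop confirms a yaw of about 0.065 rad. The batten's free end is at crop (715,265), the orange mark on the ring's near side, and the red pointer lower right on the knob. I'll raise the arm and turn the tool so the fingers close across the batten, and shut the gripper to use it as a pusher.

Emit:
play_rows(translation=[[0,0,-0.15],[0,0,-0.15],[0,0,-0.15],[0,0,-0.15],[0,0,-0.15],[0,0,-0.15],[0,0,-0.15],[0,0,-0.15]], twist=[[0,0,1],[0,0,1],[0,0,1],[0,0,1],[0,0,1],[0,0,1],[0,0,1],[0,0,1]], gripper=[-1,-1,-1,-1,-1,-1,-1,-1])

```text
time: 1.65
tool_pos: [0.1739, 0.5218, 0.453]
ee_rot: [3.142, -0.0, 2.016]
wrist_force: [0.4, 0.1, 0.0]
width: 0.0334
finger_force: 0.0
```

Emit:
play_rows(translation=[[0,0,0],[0,0,0],[0,0,0],[0,0,0],[0,0,0]], twist=[[0,0,1],[0,0,1],[0,0,1],[0,0,0.8],[0,0,0]], gripper=[-1,-1,-1,-1,-1])

```text
time: 2.15
tool_pos: [0.174, 0.5218, 0.4527]
ee_rot: [3.142, -0.0, 1.64]
wrist_force: [0.7, 0.1, -0.4]
width: 0.0004
finger_force: 0.0
```

Run:
```python
from h import *
st(); delta([0.565,-0.21,0.40],1.637)
c=np.array([(70,123),(650,97),(672,455),(82,487)])/5.333+[160,130]
P=ray("top",c,0.018)
for a,b in [(1,0),(2,3)]: d=P[b]-P[a]; print(np.hypot(*d[:2]),-np.arctan2(d[0],d[1]))
for a,b in [(0,3),(1,2)]: d=P[a]-P[b]; print(np.hypot(*d[:2]),np.arctan2(d[1],d[0]))
print(P.mean(0))
```

```text
{'time': 2.15, 'joint_positions': [1.146, 0.083, 1.281, 0.0, 1.778, 1.077], 'tool_pos': [0.174, 0.522, 0.453], 'ee_rot': [3.142, -0.0, 1.64], 'wrist_force': [0.691, 0.067, -0.424], 'wrist_torque': [-0.115, 0.056, 0.048], 'width': 0.0, 'finger_force': 0.0}
shift tool/0.04 [-18.93   8.49   1.32] rot/0.1 [ 0.   -0.    0.03]
0.420825812197241 0.05921768728332219
0.42090144943017344 0.06668534439561345
0.2637033010162686 0.06440826235517723
0.2605605688985284 0.06471611773342689
[0.54384014 0.07019066 0.018     ]
```

Emit:
play_rows(translation=[[-1,0.45,0],[-1,0.45,0],[-1,0.45,0],[-1,0.45,0],[-1,0.45,0],[-1,0.45,0],[-1,0.45,0],[-1,0.45,0]], twist=[[0,0,0],[0,0,0],[0,0,0],[0,0,0],[0,0,0],[0,0,0],[0,0,0],[0,0,0]], gripper=[-1,-1,-1,-1,-1,-1,-1,-1])

```text
time: 2.95
tool_pos: [0.3399, 0.2108, 0.4529]
ee_rot: [3.141, -0.0, 1.642]
wrist_force: [-0.1, 0.5, -0.3]
width: 0.0006
finger_force: 0.0
```

Emit:
play_rows(translation=[[-1,0.45,0],[-1,0.45,0],[-1,0.45,0],[-1,0.45,0],[-1,0.45,0],[-1,0.45,0],[-1,0.45,0],[-1,0.45,0]], twist=[[0,0,0],[0,0,0],[0,0,0],[0,0,0],[0,0,0],[0,0,0],[0,0,0],[0,0,0]], gripper=[-1,-1,-1,-1,-1,-1,-1,-1])

```text
time: 3.75
tool_pos: [0.5058, -0.0987, 0.4529]
ee_rot: [3.141, -0.0, 1.641]
wrist_force: [0.4, 0.6, -0.4]
width: 0.0003
finger_force: 0.0
```

Emit:
play_rows(translation=[[-1,0.45,0],[-1,0.45,0],[-0.9,0.4,0],[0,0,0],[0,0,0]], twist=[[0,0,0],[0,0,0],[0,0,0],[0,0,0],[0,0,0]], gripper=[-1,-1,-1,-1,-1])

```text
time: 4.25
tool_pos: [0.5655, -0.2096, 0.4517]
ee_rot: [-3.14, -0.002, 1.64]
wrist_force: [-0.1, 1.3, 0.3]
width: 0.0001
finger_force: 0.0
```

Run:
```python
from h import *
st(); s=robot.snapshot("wrist"); cv2.imwrite("pics/w1.png",cv2.resize(s,(800,600))[:,:,::-1])
for n in ["batten","batten_end"]: print(n,[(d["centre"],d["score"]) for d in robot.spot_point(n,"wrist")])
```

```text
{'time': 4.25, 'joint_positions': [-0.449, 0.204, 1.147, 0.001, 1.793, -0.518], 'tool_pos': [0.565, -0.21, 0.452], 'ee_rot': [-3.14, -0.002, 1.64], 'wrist_force': [-0.119, 1.289, 0.342], 'wrist_torque': [-0.081, 0.049, -0.002], 'width': 0.0, 'finger_force': 0.0}
batten [([0.5559, -0.0442, 0.0152], 0.61)]
batten_end []
```

View pics/w1.png

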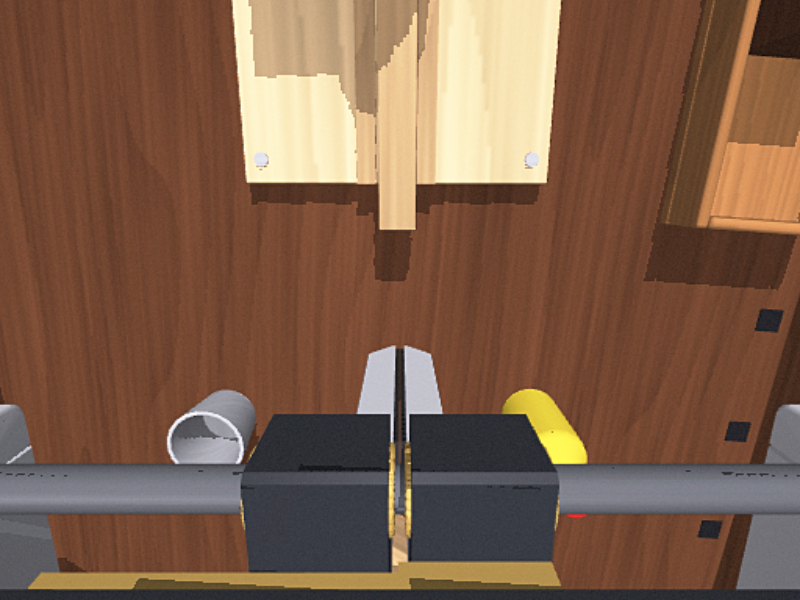

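The batten's end top edge is at (378–416, 230), lined up with the closed fingertips at x≈400. The cup and glue stand well behind.

Run:
```python
from h import *
P=ray("wrist",np.array([(378,230),(416,230)])*.64,0.052);print(P)
P2=ray("wrist",np.array([(247,183),(547,183),(379,100),(414,100)])*.64,0.018);print(P2)
P3=ray("wrist",np.array([(377,120),(415,120)])*.64,0.052).mean(0);e=P.mean(0);print(P3,e)
e=P.mean(0); t=e+np.array([0.063,-1,0])*0.035
for z in (.233,): delta([t[0],t[1],z],np.pi/2+.063)
```

```text
[[ 0.54626488 -0.17378136  0.052     ]
 [ 0.57718646 -0.17156884  0.052     ]]
[[ 0.42948895 -0.14511393  0.018     ]
 [ 0.68866034 -0.12653661  0.018     ]
 [ 0.53944566 -0.07044247  0.018     ]
 [ 0.56839902 -0.06836103  0.018     ]]
[ 0.55504732 -0.08891436  0.052     ] [ 0.56172567 -0.1726751   0.052     ]
shift tool/0.04 [ 0.   -0.03  5.51] rot/0.1 [ 0.01 -0.    0.08]
```

Emit:
play_rows(translation=[[0,0,0.9],[0,0,0.9],[0,0,0.9],[0,0,0.9],[0,0,0.9],[0,0,0.7],[0,-0.05,0.33],[0,0,0]], twist=[[0,0,0],[0,0,0],[0,0,0],[0,0,0],[0,0,0],[0,0,0],[0,0,0],[0,0,0]], gripper=[-1,-1,-1,-1,-1,-1,-1,-1])

```text
time: 5.2
tool_pos: [0.5623, -0.2078, 0.2299]
ee_rot: [-3.138, -0.002, 1.641]
wrist_force: [0.2, -0.3, -0.1]
width: 0.0003
finger_force: 0.0
```

Emit:
play_rows(translation=[[0.2,0,0],[0.2,0,0],[0.2,0,0],[0.2,0,0],[0.2,0,0],[0.2,0,0],[0.2,0,0],[0.2,0,0]], twist=[[0,0,0],[0,0,0],[0,0,0],[0,0,0],[0,0,0],[0,0,0],[0,0,0],[0,0,0]], gripper=[-1,-1,-1,-1,-1,-1,-1,-1])

```text
time: 6.0
tool_pos: [0.5588, -0.1447, 0.2315]
ee_rot: [3.141, 0.0, 1.64]
wrist_force: [0.8, -1.8, 0.8]
width: 0.0007
finger_force: 0.8
```

Emit:
play_rows(translation=[[0.2,0,0],[0.2,0,0],[0.2,0,0],[0.1,0,0],[0.1,0,0]], twist=[[0,0,0],[0,0,0],[0,0,0],[0,0,0],[0,0,0]], gripper=[-1,-1,-1,-1,-1])

```text
time: 6.5
tool_pos: [0.5566, -0.1129, 0.2313]
ee_rot: [-3.141, -0.0, 1.64]
wrist_force: [0.3, -0.3, -0.3]
width: 0.0004
finger_force: 0.6
```

Emit:
play_rows(translation=[[0.05,0,0],[0.05,0,0]], twist=[[0,0,0],[0,0,0]], gripper=[-1,-1])

```text
time: 6.7
tool_pos: [0.5563, -0.1093, 0.2313]
ee_rot: [-3.141, -0.0, 1.64]
wrist_force: [0.5, -1.7, 1.0]
width: 0.0003
finger_force: 0.7
```

Emit:
play_rows(translation=[[0.05,0,0],[0.05,0,0]], twist=[[0,0,0],[0,0,0]], gripper=[-1,-1])

```text
time: 6.9
tool_pos: [0.5561, -0.106, 0.2314]
ee_rot: [-3.141, 0.002, 1.64]
wrist_force: [0.4, -6.1, -0.3]
width: 0.0001
finger_force: 3.4
```

Emit:
play_rows(translation=[[0.03,0,0],[0,0,0]], twist=[[0,0,0],[0,0,0]], gripper=[-1,-1])

```text
time: 7.1
tool_pos: [0.5561, -0.1056, 0.2316]
ee_rot: [3.141, 0.004, 1.639]
wrist_force: [-0.6, -6.2, 0.0]
width: 0.0002
finger_force: 3.3
```

Run:
```python
from h import *
st(); robot.snapshot("top"); s=robot.snapshot("scene")
for n in ["batten","batten_end","ring_center"]: print(n,[(np.round(d["centre"],4),d["score"]) for c in ("top","scene") for d in robot.spot_point(n,c)])
```

```text
{'time': 7.1, 'joint_positions': [-0.287, 0.219, 1.573, -0.004, 1.348, -0.354], 'tool_pos': [0.556, -0.106, 0.232], 'ee_rot': [3.141, 0.004, 1.639], 'wrist_force': [-0.624, -6.206, 0.008], 'wrist_torque': [-1.269, 0.004, 0.062], 'width': 0.0, 'finger_force': 3.302}
batten [(array([0.5468, 0.0301, 0.0223]), 0.92), (array([0.5414, 0.0314, 0.0192]), 0.58)]
batten_end [(array([0.5402, 0.1607, 0.035 ]), 0.85), (array([0.5348, 0.1632, 0.0341]), 0.71), (array([0.5426, 0.1   , 0.1497]), 0.53)]
ring_center [(array([0.5414, 0.1   , 0.1528]), 0.86), (array([0.5414, 0.1001, 0.1496]), 0.74), (array([ 0.3982, -0.375 , -0.0018]), 0.26)]
```

The batten is home: its end is at (0.538, 0.162) against a stop face at (0.535, 0.161), with firm contact. I'll back off, rise, open and go above the ring.

Emit:
play_rows(translation=[[-0.3,0,0],[-0.3,0,0],[0,0,-0.9],[0,0,-1],[0,0,-1],[0,0,-1],[0,0,-1],[0,0,-0.5]], twist=[[0,0,0],[0,0,0],[0,0,0],[0,0,0],[0,0,0],[0,0,0],[0,0,0],[0,0,0]], gripper=[-1,-1,-1,-1,-1,-1,1,1])

```text
time: 8.3
tool_pos: [0.5576, -0.1286, 0.4522]
ee_rot: [3.135, 0.002, 1.64]
wrist_force: [-0.3, -0.1, 0.4]
width: 0.0132
finger_force: 0.0
```

Emit:
play_rows(translation=[[0.9,0,0],[0.9,0,0],[0.9,0,0],[0.9,0,0],[0.9,0,0],[0,0,0],[0,0,0]], twist=[[0,0,0],[0,0,0],[0,0,0],[0,0,0],[0,0,0],[0,0,0],[0,0,0]], gripper=[1,1,1,1,1,1,1])

```text
time: 9.0
tool_pos: [0.5453, 0.0516, 0.4473]
ee_rot: [-3.141, 0.0, 1.641]
wrist_force: [0.9, 1.2, -0.8]
width: 0.0692
finger_force: 0.0
```

Run:
```python
from h import *
st(); s=robot.snapshot("wrist"); cv2.imwrite("pics/w2.png",cv2.resize(s,(800,600))[:,:,::-1])
for n in ["ring_center","inner_mark"]: print(n,[(np.round(d["centre"],4),d["score"]) for d in robot.spot_point(n,"wrist")])
print(proj("wrist",[[.5415,.1005,.167],[.5415,.1005,.189]])/.64)
delta([.5415,.1005,.34],np.pi/2+.066)
```

```text
{'time': 9.0, 'joint_positions': [-0.009, 0.078, 1.297, -0.0, 1.767, -0.079], 'tool_pos': [0.545, 0.052, 0.447], 'ee_rot': [-3.141, 0.0, 1.641], 'wrist_force': [0.858, 1.171, -0.844], 'wrist_torque': [-0.049, 0.049, 0.002], 'width': 0.069, 'finger_force': 0.0}
ring_center [(array([0.5344, 0.0998, 0.1474]), 0.79)]
inner_mark [(array([0.5277, 0.0944, 0.1928]), 0.79)]
[[396.95262005 224.6026452 ]
 [396.76395364 228.55588117]]
shift tool/0.04 [ 1.26 -0.01  2.68] rot/0.1 [-0.    0.    0.01]
```

View pics/w2.png

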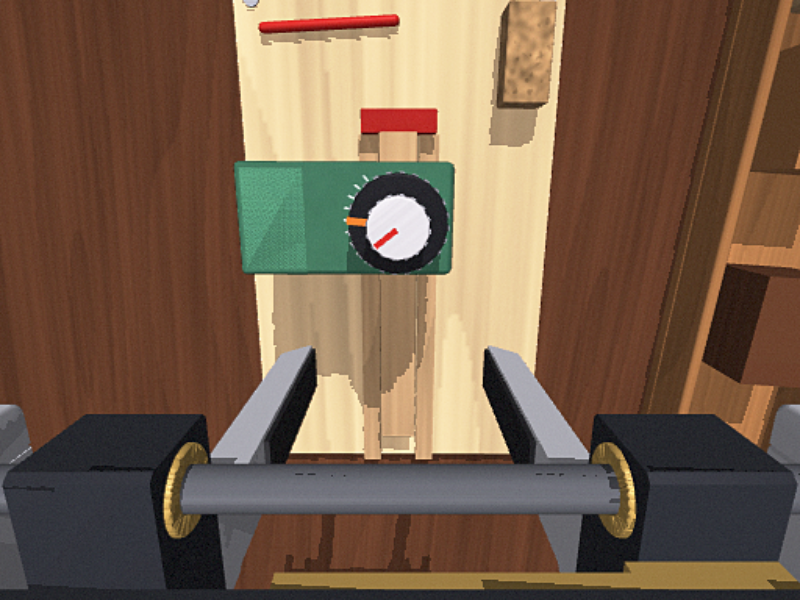

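The wrist view agrees: the ring centre is at (398,223) against a predicted (397,225). The batten's end sits against the red stop at (398,132). The orange mark is at (357,221), so I'll rotate the grip 0.6 rad counter-clockwise to keep the pads off it and then descend.

Emit:
play_rows(translation=[[0.6,0,0],[0.65,0.01,0],[0,0,0],[0,0,0],[0,0,0],[0,0,0],[0,0,0],[0,0,0]], twist=[[0,0,0],[0,0,0],[0,0,-1],[0,0,-1],[0,0,-1],[0,0,-1],[0,0,-1],[0,0,-1]], gripper=[1,1,1,1,1,1,1,1])

```text
time: 9.95
tool_pos: [0.5426, 0.0999, 0.4474]
ee_rot: [-3.141, -0.0, 2.242]
wrist_force: [-0.2, -0.3, -0.2]
width: 0.0937
finger_force: 0.0
```

Emit:
play_rows(translation=[[0,0,0.5],[0,0,0.5],[0,0,0.5],[0,0,0.5],[0,0,0.2],[0,0,0]], twist=[[0,0,0],[0,0,0],[0,0,0],[0,0,0],[0,0,0],[0,0,0]], gripper=[1,1,1,1,1,1])

```text
time: 10.55
tool_pos: [0.5422, 0.1004, 0.358]
ee_rot: [-3.139, -0.002, 2.238]
wrist_force: [-0.3, -0.3, -0.1]
width: 0.0941
finger_force: 0.0
```

Run:
```python
from h import *
o=st(); delta([.542,.101,.341],o["ee_rot"][2])
s=robot.snapshot("wrist"); cv2.imwrite("pics/w3.png",cv2.resize(s,(640,480))[:,:,::-1])
print(proj("wrist",[[.542,.101,.167],[.542,.101,.189]])/.8)
```

```text
{'time': 10.55, 'joint_positions': [0.08, 0.105, 1.444, 0.0, 1.596, -0.587], 'tool_pos': [0.542, 0.1, 0.358], 'ee_rot': [-3.139, -0.002, 2.238], 'wrist_force': [-0.336, -0.349, -0.066], 'wrist_torque': [0.02, -0.016, 0.027], 'width': 0.094, 'finger_force': 0.0}
shift tool/0.04 [0.01 0.01 0.42] rot/0.1 [-0.03 -0.02  0.  ]
[[318.52352579 296.11518422]
 [318.42544859 315.67641043]]
```

View pics/w3.png

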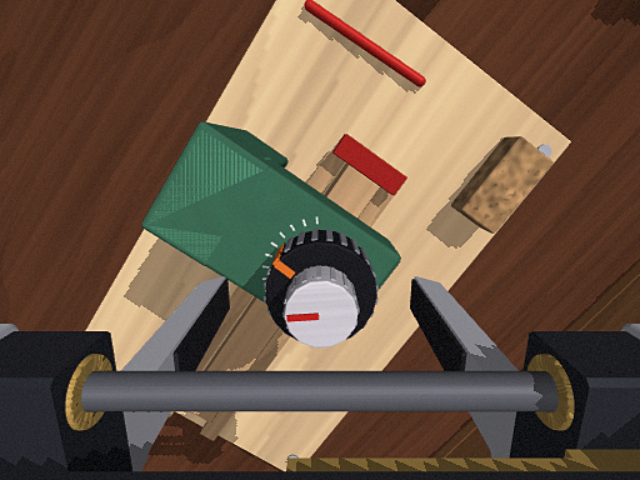

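The ring (320,285) and knob (321,315) sit centred between the open fingers, as predicted. I'll descend and close.

Emit:
play_rows(translation=[[0,0,0.22],[0,0,0.2],[0,0,0],[0,0,0],[0,0,0],[0,0,0],[0,0,0],[0,0,0]], twist=[[0,0,0],[0,0,0],[0,0,0],[0,0,0],[0,0,0],[0,0,0],[0,0,0],[0,0,0]], gripper=[1,1,0.15,0.15,0.1,-1,-1,-1])

```text
time: 11.4
tool_pos: [0.542, 0.1012, 0.343]
ee_rot: [-3.141, 0.0, 2.24]
wrist_force: [-1.8, -0.6, 2.0]
width: 0.0556
finger_force: 30.0
```

Emit:
play_rows(translation=[[0,0,0],[0,0,0],[0,0,0],[0,0,0]], twist=[[0,0,0],[0,0,0],[0,0,0],[0,0,0]], gripper=[-1,-1,-1,-1])

```text
time: 11.8
tool_pos: [0.542, 0.1012, 0.3429]
ee_rot: [-3.141, 0.0, 2.24]
wrist_force: [-2.9, -2.8, 4.3]
width: 0.0555
finger_force: 30.0
```

Run:
```python
from h import *
st()
```

```text
{'time': 11.8, 'joint_positions': [0.082, 0.111, 1.468, -0.001, 1.564, -0.587], 'tool_pos': [0.542, 0.101, 0.343], 'ee_rot': [-3.141, 0.0, 2.24], 'wrist_force': [-2.87, -2.799, 4.334], 'wrist_torque': [-0.53, 0.71, 0.003], 'width': 0.055, 'finger_force': 30.001}
```

Emit:
play_rows(translation=[[0,0,0],[0,0,0],[0,0,0],[0,0,0]], twist=[[0,0,0.4],[0,0,0.4],[0,0,0.4],[0,0,0.4]], gripper=[-1,-1,-1,-1])

```text
time: 12.2
tool_pos: [0.5419, 0.1011, 0.343]
ee_rot: [-3.14, 0.0, 2.079]
wrist_force: [-5.1, -4.0, 3.5]
width: 0.0557
finger_force: 30.0
```

```bash
cat > r.py <<'E'
from h import *
import sys
L=[]
for i in range(int(sys.argv[1]) if len(sys.argv)>1 else 4):
    o=robot.get_obs(); L.append([o["time"],o["ee_rot"][2],o["wrist_torque"][2],*o["wrist_force"]]); robot.snapshot("wrist")
print(np.round(L,4))
E
python3 r.py
```

```text
[[ 1.2200e+01  2.0787e+00  2.4440e-01 -5.1269e+00 -3.9597e+00  3.4559e+00]
 [ 1.2250e+01  2.0773e+00  1.2180e-01 -3.8150e+00 -3.8258e+00  3.3354e+00]
 [ 1.2300e+01  2.0790e+00 -7.1000e-03 -4.1219e+00 -2.7638e+00  5.1980e+00]
 [ 1.2350e+01  2.0792e+00 -7.8800e-02 -4.0417e+00 -2.8483e+00  5.2862e+00]]
```

Emit:
play_rows(translation=[[0,0,0],[0,0,0],[0,0,0]], twist=[[0,0,0.3],[0,0,0.3],[0,0,0.3]], gripper=[-1,-1,-1])

```text
time: 12.7
tool_pos: [0.5418, 0.101, 0.343]
ee_rot: [-3.14, 0.0, 1.989]
wrist_force: [-5.3, -3.4, 4.1]
width: 0.0554
finger_force: 30.0
```

```bash
python3 r.py 2
```

```text
[[12.7     1.989   0.3149 -5.2723 -3.4155  4.117 ]
 [12.75    1.9879  0.0816 -4.8567 -3.8994  4.4806]]
```

Emit:
play_rows(translation=[[0,0,0],[0,0,0],[0,0,0]], twist=[[0,0,0.3],[0,0,0.3],[0,0,0.3]], gripper=[-1,-1,-1])

```text
time: 13.1
tool_pos: [0.5417, 0.101, 0.343]
ee_rot: [-3.139, 0.001, 1.899]
wrist_force: [-5.8, -3.1, 4.5]
width: 0.0556
finger_force: 30.0
```

```bash
python3 r.py 2
```

```text
[[13.1     1.899   0.2422 -5.7815 -3.1476  4.4861]
 [13.15    1.898   0.0933 -5.3589 -3.542   4.5315]]
```

```bash
cat > q.py <<'E'
from h import *
o=robot.get_obs(); print(np.round([o["time"],o["ee_rot"][2],o["wrist_torque"][2],o["joint_torque"][5],o["joint_positions"][5],o["qvel"][5],o["wrist_force"][2]],4))
E
python3 q.py
```

```text
[ 1.3200e+01  1.8992e+00 -1.3200e-02  9.3500e-02 -2.4670e-01 -6.5000e-03
  4.5290e+00]
```

Emit:
play_rows(translation=[[0,0,0],[0,0,0]], twist=[[0,0,0.2],[0,0,0.2]], gripper=[-1,-1])

```text
time: 13.4
tool_pos: [0.5417, 0.101, 0.3429]
ee_rot: [-3.139, 0.001, 1.859]
wrist_force: [-5.1, -3.4, 4.0]
width: 0.0554
finger_force: 30.0
```

```bash
python3 q.py
```

```text
[13.4     1.8594  0.2594  0.1052 -0.2069  0.1982  4.0468]
```

Emit:
play_rows(translation=[[0,0,0]], twist=[[0,0,0.2]], gripper=[-1])

```text
time: 13.5
tool_pos: [0.5417, 0.101, 0.343]
ee_rot: [-3.139, 0.001, 1.839]
wrist_force: [-5.6, -3.5, 4.8]
width: 0.0556
finger_force: 30.0
```

```bash
python3 q.py
```

```text
[13.5     1.8394  0.2642  0.1076 -0.1868  0.1966  4.7966]
```

Emit:
play_rows(translation=[[0,0,0]], twist=[[0,0,0.2]], gripper=[-1])

```text
time: 13.6
tool_pos: [0.5417, 0.101, 0.3429]
ee_rot: [-3.139, 0.001, 1.819]
wrist_force: [-6.3, -4.2, 4.5]
width: 0.0554
finger_force: 30.0
```

```bash
python3 q.py
```

```text
[13.6     1.8194  0.2335  0.1077 -0.1668  0.1978  4.5155]
```

Emit:
play_rows(translation=[[0,0,0]], twist=[[0,0,0.2]], gripper=[-1])

```text
time: 13.7
tool_pos: [0.5416, 0.101, 0.343]
ee_rot: [-3.139, 0.001, 1.799]
wrist_force: [-5.2, -3.6, 4.7]
width: 0.0552
finger_force: 30.0
```

```bash
python3 q.py
```

```text
[13.7     1.7994  0.2877  0.1078 -0.1468  0.1987  4.6853]
```

Emit:
play_rows(translation=[[0,0,0],[0,0,0]], twist=[[0,0,0.2],[0,0,0.2]], gripper=[-1,-1])

```text
time: 13.9
tool_pos: [0.5416, 0.101, 0.3429]
ee_rot: [-3.139, 0.001, 1.759]
wrist_force: [-6.0, -3.2, 4.8]
width: 0.0553
finger_force: 30.0
```

```bash
python3 q.py
```

```text
[13.9     1.7594  0.3051  0.108  -0.1068  0.1968  4.788 ]
```

Emit:
play_rows(translation=[[0,0,0]], twist=[[0,0,0.2]], gripper=[-1])

```text
time: 14.0
tool_pos: [0.5416, 0.101, 0.3429]
ee_rot: [-3.139, 0.001, 1.739]
wrist_force: [-6.3, -3.5, 5.2]
width: 0.0552
finger_force: 30.0
```

```bash
python3 q.py
```

```text
[14.      1.7394  0.2807  0.1081 -0.0869  0.1974  5.1857]
```

Emit:
play_rows(translation=[[0,0,0]], twist=[[0,0,0.2]], gripper=[-1])

```text
time: 14.1
tool_pos: [0.5416, 0.101, 0.343]
ee_rot: [-3.139, 0.001, 1.719]
wrist_force: [-5.9, -2.8, 4.5]
width: 0.0554
finger_force: 30.0
```

```bash
python3 q.py
```

```text
[14.1     1.7194  0.2834  0.1082 -0.0668  0.1973  4.5211]
```

Emit:
play_rows(translation=[[0,0,0]], twist=[[0,0,0.2]], gripper=[-1])

```text
time: 14.2
tool_pos: [0.5415, 0.101, 0.3429]
ee_rot: [-3.139, 0.001, 1.699]
wrist_force: [-6.4, -4.0, 4.7]
width: 0.0554
finger_force: 30.0
```

```bash
python3 q.py
```

```text
[14.2     1.6994  0.2692  0.1082 -0.0468  0.1992  4.6581]
```

Emit:
play_rows(translation=[[0,0,0],[0,0,0]], twist=[[0,0,0.2],[0,0,0.2]], gripper=[-1,-1])

```text
time: 14.4
tool_pos: [0.5415, 0.101, 0.343]
ee_rot: [-3.139, 0.001, 1.659]
wrist_force: [-7.1, -3.1, 4.7]
width: 0.0553
finger_force: 30.0
```

```bash
python3 q.py
```

```text
[ 1.4400e+01  1.6594e+00  2.8800e-01  1.0840e-01 -6.8000e-03  1.9790e-01
  4.7301e+00]
```

Emit:
play_rows(translation=[[0,0,0],[0,0,0]], twist=[[0,0,0.2],[0,0,0.2]], gripper=[-1,-1])

```text
time: 14.6
tool_pos: [0.5415, 0.101, 0.3429]
ee_rot: [-3.139, 0.001, 1.619]
wrist_force: [-6.7, -3.5, 5.3]
width: 0.0556
finger_force: 30.0
```

```bash
python3 q.py
```

```text
[14.6     1.6195  0.2837  0.1408  0.0331  0.1982  5.2525]
```

Emit:
play_rows(translation=[[0,0,0]], twist=[[0,0,0.2]], gripper=[-1])

```text
time: 14.7
tool_pos: [0.5414, 0.101, 0.3429]
ee_rot: [-3.138, 0.001, 1.6]
wrist_force: [-6.9, -3.6, 5.7]
width: 0.0558
finger_force: 30.0
```

```bash
python3 q.py
```

```text
[14.7     1.5995  0.294   0.1573  0.053   0.1974  5.734 ]
```

Emit:
play_rows(translation=[[0,0,0]], twist=[[0,0,0.2]], gripper=[-1])

```text
time: 14.8
tool_pos: [0.5414, 0.101, 0.3429]
ee_rot: [-3.139, 0.002, 1.58]
wrist_force: [-6.1, -4.3, 4.7]
width: 0.0556
finger_force: 30.0
```

```bash
python3 q.py
```

```text
[14.8     1.5796  0.3962  0.1738  0.073   0.199   4.6854]
```

Emit:
play_rows(translation=[[0,0,0]], twist=[[0,0,0.2]], gripper=[-1])

```text
time: 14.9
tool_pos: [0.5414, 0.101, 0.3429]
ee_rot: [-3.138, 0.002, 1.56]
wrist_force: [-7.4, -4.1, 4.2]
width: 0.0555
finger_force: 30.0
```

```bash
python3 q.py
```

```text
[14.9     1.5597  0.3881  0.1904  0.0929  0.1977  4.2329]
```

Emit:
play_rows(translation=[[0,0,0]], twist=[[0,0,0.2]], gripper=[-1])

```text
time: 15.0
tool_pos: [0.5414, 0.101, 0.3429]
ee_rot: [-3.138, 0.002, 1.54]
wrist_force: [-6.9, -3.3, 5.4]
width: 0.0557
finger_force: 30.0
```

```bash
python3 q.py
```

```text
[15.      1.5397  0.3927  0.207   0.1129  0.1979  5.4047]
```

Emit:
play_rows(translation=[[0,0,0],[0,0,0],[0,0,0]], twist=[[0,0,0.2],[0,0,0.2],[0,0,0.1]], gripper=[-1,-1,-1])

```text
time: 15.3
tool_pos: [0.5413, 0.101, 0.3429]
ee_rot: [-3.138, 0.002, 1.49]
wrist_force: [-7.2, -4.0, 5.4]
width: 0.0556
finger_force: 30.0
```

```bash
python3 q.py; python3 r.py 4; python3 q.py
```

```text
[15.3     1.4901  0.4067  0.3667  0.1626  0.0925  5.3695]
[[15.3     1.4901  0.4067 -7.2142 -3.9742  5.3695]
 [15.35    1.4899  0.3463 -7.5308 -3.4046  5.7534]
 [15.4     1.4903  0.2767 -6.922  -3.0796  5.1479]
 [15.45    1.4904  0.2755 -7.59   -4.0668  4.7278]]
[15.5     1.4903  0.28    0.2904  0.1623 -0.      4.7112]
```

The touch was at yaw 1.659, and the ring has now turned 0.169 rad past it, which gives about 12 N. The joint-torque slope of 0.83 N·m/rad matches the expected value. I'll open and rise straight up.

Emit:
play_rows(translation=[[0,0,0],[0,0,0],[0,0,0],[0,0,0],[0,0,0],[0,0,0],[0,0,0],[0,0,0]], twist=[[0,0,0],[0,0,0],[0,0,0],[0,0,0],[0,0,0],[0,0,0],[0,0,0],[0,0,0]], gripper=[1,1,1,1,1,1,1,1])

```text
time: 16.3
tool_pos: [0.5422, 0.1014, 0.3427]
ee_rot: [3.142, -0.0, 1.49]
wrist_force: [-1.0, 0.3, 0.2]
width: 0.0939
finger_force: 0.0
```

Emit:
play_rows(translation=[[0,0,-0.3],[0,0,-0.6],[0,0,-0.8],[0,0,-0.8],[-1,0,0],[-0.2,0,0],[0,0,0],[0,0,0]], twist=[[0,0,0],[0,0,0],[0,0,0],[0,0,0],[0,0,-0.8],[0,0,-0.7],[0,0,0],[0,0,0]], gripper=[1,1,1,1,1,1,1,1])

```text
time: 17.1
tool_pos: [0.5389, 0.0536, 0.4432]
ee_rot: [3.141, -0.001, 1.638]
wrist_force: [0.5, 0.3, -0.2]
width: 0.094
finger_force: 0.0
```

Run:
```python
from h import *
st(); s=robot.snapshot("wrist"); cv2.imwrite("pics/w4.png",cv2.resize(s,(800,600))[:,:,::-1])
```

```text
{'time': 17.1, 'joint_positions': [-0.006, 0.064, 1.32, 0.001, 1.757, -0.073], 'tool_pos': [0.539, 0.054, 0.443], 'ee_rot': [3.141, -0.001, 1.638], 'wrist_force': [0.484, 0.344, -0.233], 'wrist_torque': [-0.098, 0.056, -0.018], 'width': 0.094, 'finger_force': 0.0}
```

View pics/w4.png

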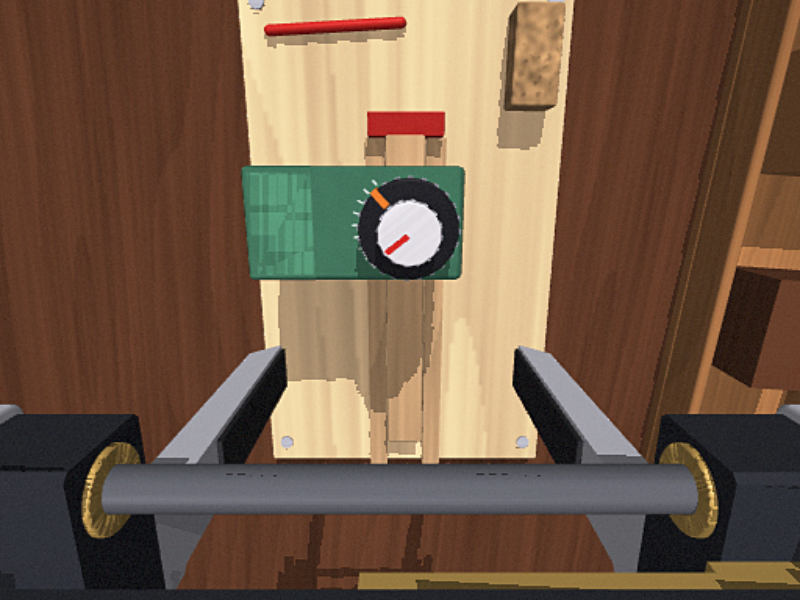

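The orange mark at (379,198) has turned about 0.75 rad, equal to the tool's turn, so the ring did not slip. The knob pointer, from (387,253) to (408,237), has kept its direction. The batten is at the stop at (405,136) and the bystanders are untouched, so I'm handing in.

```bash
python3 -c "
from bench import robot
print(robot.close_job())"
```

```text
the job is handed in; nothing more can be done
None
```

The batten is home against the red stop and clamped at about 12 N (estimated from joint torque and turn angle, not measured directly), the fine knob and bystanders look undisturbed in the images, and the job was handed in at about 17 s.

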